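# Screw the loose canister cap tight and put the canister on the riser

## Robot

A 6-joint arm with a two-finger parallel gripper is mounted at the origin on a cart in front of the work surface, level with it; the furniture and walls round the work are solid. World frame = base frame: x ahead of the robot, y to its left, z up, the work surface at z = 0. Lengths are in mm, angles in rad, forces in N, time in s.
With the tool pointing down it reaches from about 400 to 925 mm from the base axis. Payload 12.5 kg.
Tool frame: the origin (TCP) lies at the very end of the fingers, on their centre line; the grasp point (between the pads) lies 19 mm behind it; z points along the fingers, y is the line along which they close (so a half turn about z gives the same grasp; the last joint's range is limited). The gripper opens to 95 mm and grips with 3 to 60 N. Pads are 20 mm wide; open, the fingers measure 119 mm over their backs; the gripper's body (75 mm by 180 mm) begins 59 mm behind the grasp point.
Start: joints at [1.16, 0.491, 1.559, -0, 1.092, -0.106], TCP at [187.547, 596.215, 214.661] pointing down, gripper open.
Joint ranges: [-3.1, 3.1], [-0.84, 2.19], [0.05, 2.79], [-1.13, 4.28], [0.06, 2.93], [-2.69, 2.69]. Speed limits (rad/s): [2.22, 2.22, 2.79, 3.14, 3.14, 3.14].

## Interface

Orientations are given as [roll, pitch, yaw] about the fixed x, y, z axes, in that order (R = Rz(yaw) Ry(pitch) Rx(roll)).
In Python, from cell import * gives the robot as it stands.
- The arm moves only by the tool jog_arm, never from a script. Its argument "targets" is a list of rows, each an object with "turn": the turn, a rotation vector about the world's x, y, z in degrees, a list of three; "slide": the shift along the world's x, y, z in mm, a list of three; "claw": the opening in per cent of the stroke, from 0 (shut) to 100 (fully open). In form: [{"turn": [wx, wy, wz], "slide": [x, y, z], "claw": claw}, ...]. A call has 1 to 5 rows; each row shifts and turns the commanded pose from where the row before left it; what a row does not reach is not made up. A row lasts 1/8 s, in which the tool goes at most 62.5 mm and 10.7 degrees, less where a joint would pass 70% of its speed; a pose out of reach is approached as far as the arm can. A call with a gripper value outside its range is refused whole. The fingers move at their own pace and stop on an object; the grip force is fixed at half the most. Time passes only in rows, so rows that do not move let the fingers close. It gives the time, the measured TCP pose, the force, the opening and the grip force at its end, in the units of the state.
- state(): the state, without advancing time (a new reading comes with each control period).
- read_camera(name): name is "scene" or "top"; returns a dict with "frame" (400x640x3 uint8, blue, green, red), "mtx" (3x3 intrinsics, pixels), "k1" (the pictures are not rectified: a ray, as slopes to the right and down, at radius r is drawn at 1 + k1 r^2 times it, then the intrinsics apply), "R" (3x3) and "t" (3): a world point X has camera coordinates R X + t. Camera axes: x right, y down, z forward; pixel columns grow to the right and rows downward; lengths in mm; the calibration is good to about 2 mm. A picture is of the moment at which its call begins. There is no depth.
- job_done(): hands the job in; it is judged then, once.
Trained networks look in the newest picture that a camera, given by its name, has taken for a name from the list of things; names that differ only in an ending like _2 or _b are one class to them, and where a whole thing is asked for, a point or a joint stands for the part that bears it (a point fixed in the world has none). Each returns a list of dicts, best first, with "conf" (0 to 1); they miss things now and then, are a little off and sometimes report something else, mostly with a low value. They report only what shows in the picture. A call takes as long as a camera call.
- look_for(query, camera): "xy" ([column, row] in pixels, amid what is visible of it).
The state is a dict: "t": time; "joints": joint angles; "qvel": joint speeds; "tau": joint torques, N m; "eef_pos": TCP position; "tcp_rot": TCP orientation; "ft_force": force on the tool from outside, world axes, zero at the start; "moment": the same for the moment, N m; "opening": opening from 0.0 (shut) to 1.0 (fully open); "grip_force": force on a finger pad.
Only numpy, scipy, OpenCV 4.12 (cv2) and the standard library are available. Lean on these libraries where they do the work, as an engineer would, in place of code of your own. Each camera call takes 0.05 s, during which the arm holds its last target. There are 200 camera calls.

## Task

One of the three white canisters in the wooden rack has a loose cap: it stands a little proud and its black grip bar is turned askew, while the bars of the tight caps lie along the rack. Leave that canister in its well while you screw its cap fully tight (clockwise), then lift it out and set it down gently, upright, on the middle of the low wooden riser. Leave the two tight canisters as they are in the rack.

Things in the scene. Friction and masses are not known exactly. Their poses are not given: they have to be found in the camera images.
- canister_1: White canister 60 x 60 mm, 78 tall, with a round grey screw cap 56 mm across; on the cap a black grip bar 50 long, 14 thick, 28 tall, strong enough to lift it by. Origin: centre of the underside, z up the cap's axis. Cap tight: flat cap top 97 mm and bar top 125 mm above the origin, bar along the canister's y. 0.25 to 0.45 kg. The three look alike but for the cap and stand in any order.
- canister_2: Like canister_1. Each stands in a square well of a fixed wooden rack (290 x 90 mm, long along the canisters' y, wells 100 mm apart); the well's rim is 25 mm above the canister's foot, with 3 mm play on each side, and keeps the canister from turning.
- canister_3: Like canister_1.
- cap_1 (a joint): Screw cap of canister_1, rad: 0 = fully tight (firm stop); positive = unscrewed, the bar turned counterclockwise from above by that angle from the canister's y. The cap rises 3.5 mm per rad and sinks again when tightened. Takes about 0.08 N m to turn and stays where left. Loose: 0.8 to 1.2; tight: below 0.05.
- cap_2 (a joint): Screw cap of canister_2, as cap_1.
- cap_3 (a joint): Screw cap of canister_3, as cap_1.
- riser_middle (a point): Middle of the upper face of the low riser, a fixed pale wooden board 120 mm (its x) by 190 mm (its y) whose top is 30 mm above the worktop; z up. A lip 8 mm thick and 10 mm high runs along its far (+x) edge.

How it is judged (in metres and radians):
On the way:
1. the loose cap has been screwed tight (within 10 degrees) while its canister is still in the rack (value of joint cap_1 below 0.17 rad and distance of canister_1 from where it was at the start of the episode below 0.02 m), for 0.2 s.
At the end, for the whole second after the job is handed in: The canister whose cap was loose (canister_1) stands upright (within 0.1 rad) and at rest on the riser, its centre within 35 mm (across the board) and 50 mm (along it) of the middle, its cap tight within 0.17 rad; the other two still stand in the rack within 20 mm of where they were, caps tight (value of joint each of cap_1, cap_2, cap_3 below 0.17 rad and x of canister_1 in the frame of riser_middle between -0.035 and 0.035 m and y of canister_1 in the frame of riser_middle between -0.05 and 0.05 m and z of canister_1 in the frame of riser_middle between -0.005 and 0.005 m and angle between canister_1's own z axis and vertical below 0.1 rad and linear speed of canister_1 below 0.02 m/s and distance of each of canister_2, canister_3 from where it was at the start of the episode below 0.02 m); the robot touches nothing.
It fails at once if a tight canister is taken out of the rack (distance of any of canister_2, canister_3 from where it was at the start of the episode above 0.03 m).
It fails at once if the canister is dropped (falls more than about 25 mm, out of the fingers) (linear speed of canister_1 above 0.7 m/s and contact force between the fingers and canister_1 below 0.05 N).
It fails at once if the canister is tipped over (angle between canister_1's own z axis and vertical above 0.6 rad).
It also fails if it takes over 45 s, if anything falls off the work surface, if the arm or the gripper's body presses on something with over 40 N, if the wrist force passes 120 N, or if a joint passes its speed limit or range.

## Working session

There is one attempt and no reset: what is moved stays moved. The work goes in short steps, Python scripts to look and compute and a tool call to move; the robot and the scene stay as the last step left them, time stands still between calls to the robot, and variables do not carry over. Pictures are saved under pics/ and viewed, at most 10 in all, crops included, and the job is handed in when it is done.

Besides the shell and the picture viewer there is one more tool, called in YAML: its name, and indented under it one key for each argument. jog_arm: Moves the arm, as the interface text tells. Its arguments: {"type":"object","properties":{"targets":{"type":"array","items":{"type":"object","properties":{"turn":{"type":"array","items":{"type":"number"}},"slide":{"type":"array","items":{"type":"number"}},"claw":{"type":"number"}}}}},"required":["targets"]}

```bash
mkdir -p pics; cat > h.py <<'E'
from cell import *
import numpy as np, cv2
def ray(c,uv):
    K=c["mtx"];d=np.array([(uv[0]-K[0][2])/K[0][0],(uv[1]-K[1][2])/K[1][1]])
    s=d.copy()
    for _ in range(20): s=d/(1+c["k1"]*(s@s))
    R=np.array(c["R"]);t=np.array(c["t"]).ravel()
    return -R.T@t, R.T@np.array([s[0],s[1],1])
def at(c,uv,z):
    o,d=ray(c,uv); return (o+d*(z-o[2])/d[2]).round(1)
def px(c,X):
    K=np.array(c["mtx"]);p=np.array(c["R"])@np.array(X,float)+np.array(c["t"]).ravel();s=p[:2]/p[2];s=s*(1+c["k1"]*(s@s))
    return (K[:2,:2]@s+K[:2,2]).round(1)
E
python3 - <<'E'
from h import *
s=state();print(s)
for n in("top","scene"):
    c=read_camera(n);cv2.imwrite(f"pics/{n}0.png",c["frame"])
    print(n,ray(c,(320,200)),c["k1"])
    for q in("canister_1","cap_1","riser_middle"):
        try:
            for r in look_for(q,n): print(q,r,at(c,r["xy"],100))
        except Exception as e: print(q,e)
E
```

```text
{'t': 0.0, 'joints': array([ 1.16042047e+00,  4.91552208e-01,  1.55949415e+00,  5.83471742e-06,
        1.09168371e+00, -1.05599632e-01]), 'qvel': array([-2.59541837e-05, -1.17890430e-03, -9.26678379e-04,  3.31453614e-04,
       -1.04446255e-03, -9.07510710e-05]), 'tau': array([-8.99484075e-04, -6.12616253e+01, -2.58189833e+01,  6.91251713e-02,
        4.82016010e-02, -9.91613797e-05]), 'eef_pos': array([187.4215302 , 595.96219327, 214.05092259]), 'tcp_rot': array([-3.14046212e+00, -1.25033503e-04,  2.83681367e+00]), 'ft_force': array([0.38100058, 0.61828791, 0.75591623]), 'moment': array([-0.00155857, -0.00488023,  0.02317503]), 'grip_force': 0.0, 'opening': 0.9995048761728745}
top (array([ 336.44840764,  134.27156725, 1180.3719936 ]), array([ 0.10973113, -0.03253565, -0.99349293])) -0.13733198741928082
canister_1 {'xy': [256.4, 200.3], 'conf': 0.92} [456.  234.4 100. ]
canister_1 {'xy': [292.5, 183.7], 'conf': 0.72} [491.2 157.4 100. ]
cap_1 {'xy': [211.1, 229.0], 'conf': 0.87} [395.3 330.6 100. ]
cap_1 {'xy': [251.7, 201.9], 'conf': 0.72} [452.6 244.4 100. ]
cap_1 {'xy': [293.8, 178.5], 'conf': 0.68} [502.4 154.5 100. ]
riser_middle {'xy': [397.0, 170.1], 'conf': 0.88} [519.7 -68.4 100. ]
scene (array([-325.6287963 , -551.32258018,  705.37720584]), array([ 0.63726544,  0.5645172 , -0.52475794])) 0.017965855542274048
canister_1 {'xy': [284.9, 184.1], 'conf': 0.93} [409.2 209.3 100. ]
canister_1 {'xy': [250.3, 180.0], 'conf': 0.71} [369.4 285.4 100. ]
canister_1 {'xy': [331.8, 188.4], 'conf': 0.68} [465.8 113.  100. ]
cap_1 {'xy': [325.6, 173.6], 'conf': 0.88} [510.3 170.4 100. ]
cap_1 {'xy': [284.9, 168.1], 'conf': 0.67} [465.9 265.3 100. ]
cap_1 {'xy': [249.8, 166.5], 'conf': 0.64} [414.8 337.5 100. ]
riser_middle {'xy': [418.6, 233.6], 'conf': 0.81} [ 442.4 -135.7  100. ]
```

```bash
python3 - <<'E'
import cv2,numpy as np
a=cv2.imread("pics/top0.png")[110:290,170:450]; cv2.imwrite("pics/t1.png",cv2.resize(a,None,fx=2.85,fy=2.85,interpolation=cv2.INTER_CUBIC))
b=cv2.imread("pics/scene0.png")[110:300,210:480]; cv2.imwrite("pics/s1.png",cv2.resize(b,None,fx=2.9,fy=2.9,interpolation=cv2.INTER_CUBIC))
E
```

```text
(no output)
```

View pics/t1.png

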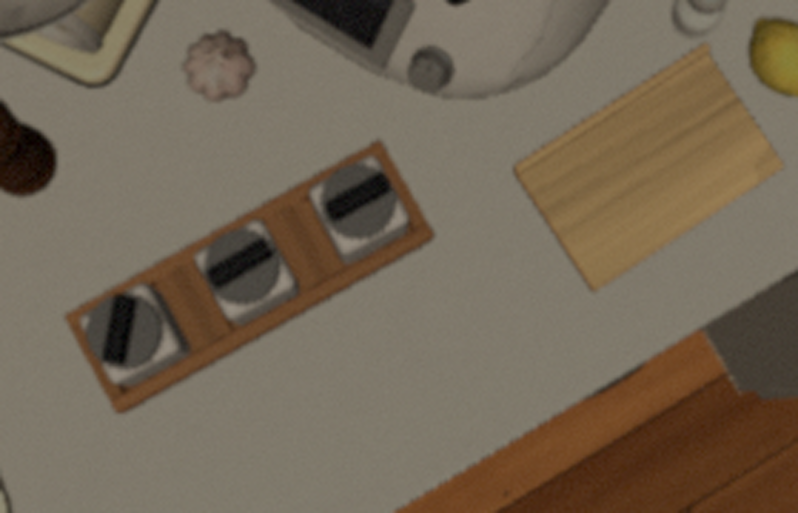

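View pics/s1.png

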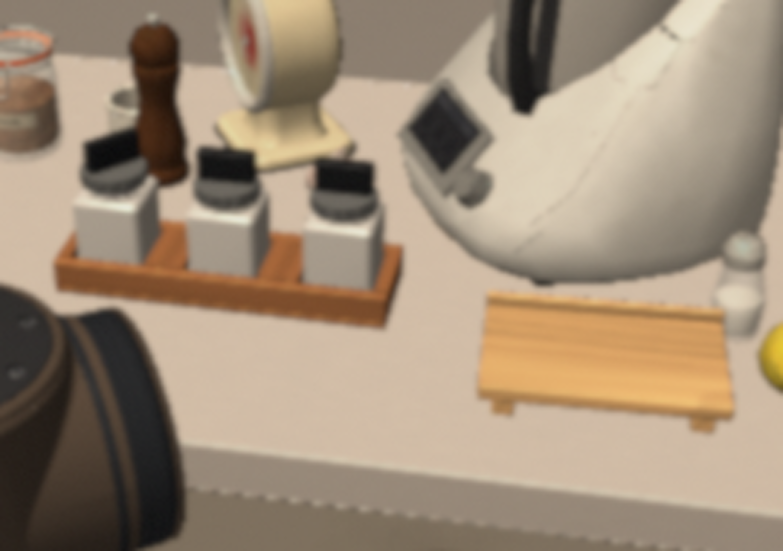

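The loose cap is the leftmost one in the top view (full-image pixel ~(213,225)), with its bar askew. In the scene view it is also the leftmost (~(249,162)) and stands proud. The riser's corners in the top crop are at (515,167), (707,45), (783,163) and (595,290), with the lip on the upper-left long edge.

```bash
python3 - <<'E'
from h import *
from scipy.optimize import least_squares
C={n:read_camera(n) for n in("top","scene")}
seeds={"top":[(213,225),(254,202),(295.5,179)],"scene":[(249,162),(288,167),(328.5,171.5)]}
meas={}
for n,c in C.items():
    g=c["frame"].max(2); m=(cv2.GaussianBlur(g,(3,3),0)<(48 if n=="top" else 55)).astype(np.uint8)
    k,l,st,ce=cv2.connectedComponentsWithStats(m)
    for i,s in enumerate(seeds[n]):
        j=min((j for j in range(1,k) if st[j,4]>25),key=lambda j:np.hypot(*(ce[j]-s)))
        M=cv2.moments((l==j).astype(np.uint8),True)
        meas[n,i]=(M["m10"]/M["m00"],M["m01"]/M["m00"],.5*np.arctan2(2*M["mu11"],M["mu20"]-M["mu02"]));print(n,i,st[j],np.round(meas[n,i],2))
def hull(c,x,y,z,a):
    P=[]
    for u in(-25,25):
        for v in(-7,7):
            for w in(0,28): P.append(px(c,[x-u*np.sin(a)+v*np.cos(a),y+u*np.cos(a)+v*np.sin(a),z+w]))
    h=cv2.convexHull(np.float32(P));M=cv2.moments(h);return M["m10"]/M["m00"],M["m01"]/M["m00"],.5*np.arctan2(2*M["mu11"],M["mu20"]-M["mu02"]),M["m00"]
def f(p):
    x,y,yaw,z0,phi=p;r=[]
    for (n,i),m in meas.items():
        d=(1-i)*100 # i=0 is +y side
        h=hull(C[n],x-d*np.sin(yaw),y+d*np.cos(yaw),z0+97+(3.5*phi if i==0 else 0),yaw+(phi if i==0 else 0))
        r+=[h[0]-m[0],h[1]-m[1]]
        if n=="top": r.append(10*np.sin(h[2]-m[2]))
    return r
s=least_squares(f,[450,240,.55,8,.9],x_scale=[10,10,.1,5,.1],diff_step=1e-3)
print(s.x.round(3),np.round(s.fun,1))
x,y,yaw,z0,phi=s.x
for d in(100,0,-100):print((x-d*np.sin(yaw)).round(1),(y+d*np.cos(yaw)).round(1))
for n in C:print(n,[round(hull(C[n],x-d*np.sin(yaw),y+d*np.cos(yaw),z0+97,yaw)[3]) for d in(100,0,-100)])
c=C["top"]
for uv,z in(((515,167),40),((707,45),40),((783,163),30),((595,290),30)):print("riser top",at(c,(170+uv[0]/2.85,110+uv[1]/2.85),z))
c=C["scene"]
for uv,z in(((489,293),40),((724,310),40),((733,411),30),((480,392),30)):print("riser scene",at(c,(210+uv[0]/2.9,110+uv[1]/2.9),z))
E
```

```text
top 0 [206 214  12  24 194] [211.56 225.13  -1.38]
top 1 [243 194  23  17 188] [253.68 201.98  -0.53]
top 2 [284 171  23  17 184] [295.04 178.7   -0.51]
scene 0 [240 155  19  14 179] [248.89 161.72  -0.39]
scene 1 [279 162  19  11 165] [2.8787e+02 1.6721e+02 1.3000e-01]
scene 2 [320 166  18  11 175] [3.2849e+02 1.7091e+02 1.6000e-01]
[450.475 238.458   0.507   8.075   0.892] [-0.1  0.  -0.1 -0.2 -0.   0.2  0.3 -0.1 -0.  -0.6  0.1  0.1 -0.4  0.2
 -0.1]
402.0 325.9
450.5 238.5
499.0 151.0
top [216, 207, 207]
scene [272, 278, 285]
riser top [533.7  26.4  40. ]
riser top [ 634.  -132.4   40. ]
riser top [ 538.2 -194.    30. ]
riser top [435.7 -36.9  30. ]
riser scene [535.6  26.5  40. ]
riser scene [ 638.  -130.6   40. ]
riser scene [ 535.5 -194.6   30. ]
riser scene [432.7 -40.   30. ]
```

```bash
python3 - <<'E'
from h import *
t=read_camera("top");s=read_camera("scene")
# pepper mill: foot in scene crop (165,172), top knob (153,20); top-view blob crop (25,160)
f=at(s,(210+165/2.9,110+175/2.9),0);print("mill foot",f)
for z in(100,150,200,250):print(z,at(s,(210+153/2.9,110+20/2.9),z),at(t,(170+28/2.85,110+165/2.85),z))
E
```

```text
mill foot [553.3 429.7   0. ]
100 [655.8 546.6 100. ] [527.3 400.6 100. ]
150 [574.7 455.9 150. ] [518.5 388.3 150. ]
200 [493.7 365.2 200. ] [509.7 375.9 200. ]
250 [412.6 274.5 250. ] [500.8 363.6 250. ]
```

jog_arm:
  targets:
    - {"turn":[0,0,3],"slide":[20,-25,0],"claw":45}
    - {"turn":[0,0,5],"slide":[20,-25,0],"claw":45}
    - {"turn":[0,0,0],"slide":[20,-25,0],"claw":45}
    - {"turn":[0,0,0],"slide":[20,-25,0],"claw":45}
    - {"turn":[0,0,0],"slide":[20,-25,0],"claw":45}

```text
t: 1.23
eef_pos: [288.1, 470.4, 214.8]
tcp_rot: [3.141, 0.0, 2.976]
ft_force: [-0.2, -0.9, -0.6]
opening: 0.527
grip_force: 0.0
```

jog_arm:
  targets:
    - {"turn":[0,0,0],"slide":[23,-29,0],"claw":45}
    - {"turn":[0,0,0],"slide":[23,-29,0],"claw":45}
    - {"turn":[0,0,0],"slide":[23,-29,0],"claw":45}
    - {"turn":[0,0,0],"slide":[23,-29,0],"claw":45}
    - {"turn":[0,0,0],"slide":[22,-28.5,0],"claw":45}

```text
t: 1.85
eef_pos: [402.3, 325.7, 214.8]
tcp_rot: [3.141, 0.0, 2.976]
ft_force: [0.1, 0.3, -0.0]
opening: 0.448
grip_force: 0.0
```

jog_arm:
  targets:
    - {"turn":[0,0,0],"slide":[0,0,-25],"claw":45}
    - {"turn":[0,0,0],"slide":[0,0,-25],"claw":45}
    - {"turn":[0,0,0],"slide":[0,0,-15],"claw":45}
    - {"turn":[0,0,0],"slide":[0,0,0],"claw":45}

```text
t: 2.35
eef_pos: [401.3, 326.6, 149.1]
tcp_rot: [-3.141, -0.001, 2.977]
ft_force: [0.1, -0.8, 0.1]
opening: 0.451
grip_force: 0.0
```

```bash
python3 - <<'E'
from h import *
s=state();print(s["eef_pos"],s["tcp_rot"],s["joints"].round(2))
a=read_camera("top")["frame"][180:260,170:290];b=read_camera("scene")["frame"][110:210,210:330]
r=lambda i:cv2.resize(i,(390,325),interpolation=cv2.INTER_CUBIC)
cv2.imwrite("pics/g1.png",np.hstack([r(a),r(b)]))
E
```

```text
[401.31402673 326.64860044 149.08148567] [-3.14068070e+00 -1.11687816e-03  2.97655475e+00] [ 0.56  0.42  1.89  0.    0.83 -0.85]
```

View pics/g1.png

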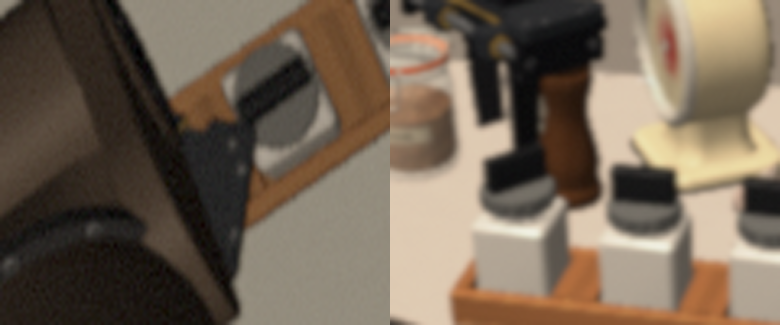

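The scene half shows the open fingers at about columns 487 and 525, straddling the askew bar at (515,165). The top view is blocked by the arm. The measured heights agree, so I'm descending.

jog_arm:
  targets:
    - {"turn":[0,0,0],"slide":[0.5,-0.5,-15],"claw":45}
    - {"turn":[0,0,0],"slide":[0,0,-15],"claw":45}
    - {"turn":[0,0,0],"slide":[0,0,-7],"claw":45}
    - {"turn":[0,0,0],"slide":[0,0,0],"claw":45}

```text
t: 2.95
eef_pos: [401.9, 326.1, 111.9]
tcp_rot: [-3.141, -0.001, 2.976]
ft_force: [-0.2, -0.2, 0.2]
opening: 0.45
grip_force: 0.0
```

jog_arm:
  targets:
    - {"turn":[0,0,0],"slide":[0,0,0],"claw":0}
    - {"turn":[0,0,0],"slide":[0,0,0],"claw":0}
    - {"turn":[0,0,0],"slide":[0,0,0],"claw":0}
    - {"turn":[0,0,0],"slide":[0,0,0],"claw":0}
    - {"turn":[0,0,0],"slide":[0,0,0],"claw":0}

```text
t: 3.58
eef_pos: [402.1, 326.3, 112.8]
tcp_rot: [3.141, 0.0, 2.976]
ft_force: [0.1, 0.4, 2.0]
opening: 0.141
grip_force: 30.0
```

jog_arm:
  targets:
    - {"turn":[0,0,-8],"slide":[0,0,-0.5],"claw":0}
    - {"turn":[0,0,-8],"slide":[0,0,-0.5],"claw":0}
    - {"turn":[0,0,-8],"slide":[0,0,-0.5],"claw":0}
    - {"turn":[0,0,-8],"slide":[0,0,-0.5],"claw":0}
    - {"turn":[0,0,-8],"slide":[0,0,-0.5],"claw":0}

```text
t: 4.2
eef_pos: [402.7, 326.8, 110.6]
tcp_rot: [3.139, 0.0, 2.274]
ft_force: [0.7, 2.3, 3.6]
opening: 0.148
grip_force: 30.0
```

```bash
python3 -c "
from h import *
s=state();print(s['moment'],s['ft_force'],s['eef_pos'],s['tcp_rot'],s['opening'])"
```

```text
[ 0.4343231  -0.23533852  0.06113649] [0.68428854 2.33789409 3.59290597] [402.68755732 326.77993657 110.60046617] [3.13928865e+00 1.15893536e-04 2.27366545e+00] 0.1477887933200343
```

jog_arm:
  targets:
    - {"turn":[0,0,-6],"slide":[0,0,-0.4],"claw":0}
    - {"turn":[0,0,-4],"slide":[0,0,-0.3],"claw":0}
    - {"turn":[0,0,-2],"slide":[0,0,0],"claw":0}
    - {"turn":[0,0,0],"slide":[0,0,0],"claw":0}

```text
t: 4.7
eef_pos: [402.6, 326.7, 109.9]
tcp_rot: [3.14, -0.0, 2.069]
ft_force: [2.6, 3.0, 5.8]
opening: 0.147
grip_force: 30.0
```

```bash
python3 -c "
from h import *
s=state();print(s['moment'],s['ft_force'],s['eef_pos'],s['tcp_rot'],s['opening'])"
```

```text
[ 7.20966578e-01 -4.97935403e-01 -5.32788384e-04] [2.56866592 3.01447779 5.76271143] [402.62455284 326.69139928 109.85973932] [ 3.13957745e+00 -2.62458320e-04  2.06939288e+00] 0.14720933904190772
```

jog_arm:
  targets:
    - {"turn":[0,0,-2],"slide":[0,0,0],"claw":0}
    - {"turn":[0,0,-2],"slide":[0,0,0],"claw":0}
    - {"turn":[0,0,0],"slide":[0,0,0],"claw":0}

```text
t: 5.08
eef_pos: [402.6, 326.6, 109.7]
tcp_rot: [3.14, -0.0, 1.999]
ft_force: [2.9, 3.5, 5.2]
opening: 0.145
grip_force: 30.0
```

```bash
python3 -c "
from h import *
s=state();print(s['moment'],s['ft_force'],s['eef_pos'],s['tcp_rot'],s['opening'])"
```

```text
[ 0.93557359 -0.71229976  0.2836537 ] [2.91724142 3.54420412 5.17055876] [402.56454637 326.58662339 109.74738297] [ 3.13987272e+00 -1.47579679e-04  1.99899885e+00] 0.14467087148175006
```

```bash
python3 - <<'E'
from h import *
t=read_camera("top");s=read_camera("scene")
for uv in((300,0),(380,75),(470,97),(560,70),(610,0)):
    p=(170+uv[0]/2.85,110+uv[1]/2.85);print(uv,[list(at(t,p,z)[:2]) for z in(0,100,200,300)])
print(at(s,(210+540/2.9,110+280/2.9),0))
cv2.imwrite("pics/full.png",np.vstack([s["frame"][:300],t["frame"][:300]]))
E
```

```text
(300, 0) [[np.float64(683.4), np.float64(200.1)], [np.float64(654.0), np.float64(194.6)], [np.float64(624.6), np.float64(189.0)], [np.float64(595.2), np.float64(183.4)]]
(380, 75) [[np.float64(618.7), np.float64(133.5)], [np.float64(594.8), np.float64(133.6)], [np.float64(570.9), np.float64(133.7)], [np.float64(546.9), np.float64(133.7)]]
(470, 97) [[np.float64(599.7), np.float64(59.0)], [np.float64(577.4), np.float64(65.4)], [np.float64(555.1), np.float64(71.7)], [np.float64(532.8), np.float64(78.1)]]
(560, 70) [[np.float64(622.6), np.float64(-16.6)], [np.float64(598.4), np.float64(-3.8)], [np.float64(574.1), np.float64(9.0)], [np.float64(549.9), np.float64(21.8)]]
(610, 0) [[np.float64(683.1), np.float64(-60.4)], [np.float64(653.8), np.float64(-43.9)], [np.float64(624.4), np.float64(-27.4)], [np.float64(595.0), np.float64(-10.9)]]
[633.7  39.7   0. ]
```

View pics/full.png

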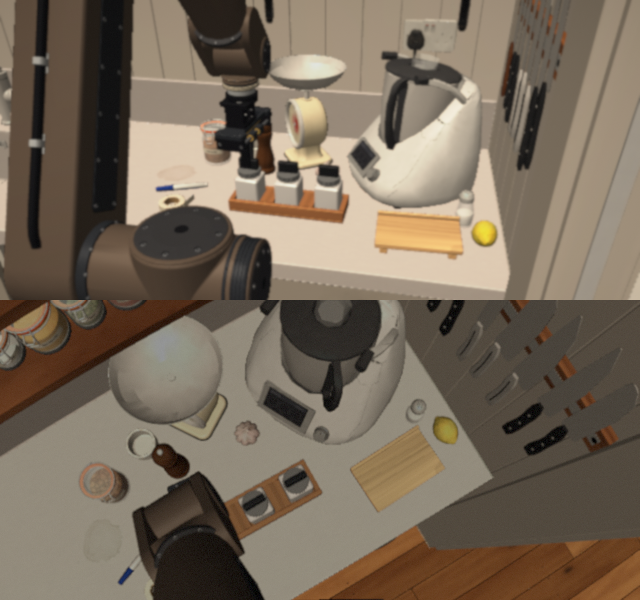

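jog_arm:
  targets:
    - {"turn":[0,0,2],"slide":[0,0,3],"claw":0}
    - {"turn":[0,0,0],"slide":[0,0,8],"claw":0}
    - {"turn":[0,0,0],"slide":[0,0,10],"claw":0}
    - {"turn":[0,0,0],"slide":[0,0,10],"claw":0}
    - {"turn":[0,0,0],"slide":[0,0,10],"claw":0}

```text
t: 5.8
eef_pos: [401.6, 326.0, 151.2]
tcp_rot: [-3.141, 0.0, 2.034]
ft_force: [0.5, 0.2, -3.4]
opening: 0.144
grip_force: 30.0
```

The scene and top views show the canister gripped at top-left. The mixer stands behind the rack, with its front edge near x≈580 mm, and the riser is clear. I'll lift high, then route on the robot side.

jog_arm:
  targets:
    - {"turn":[0,0,0],"slide":[0,0,20],"claw":0}
    - {"turn":[0,0,0],"slide":[0,0,22],"claw":0}
    - {"turn":[0,0,0],"slide":[0,0,22],"claw":0}
    - {"turn":[0,0,0],"slide":[0,0,22],"claw":0}
    - {"turn":[0,0,0],"slide":[0,0,20],"claw":0}

```text
t: 6.42
eef_pos: [401.6, 326.0, 257.6]
tcp_rot: [-3.141, 0.0, 2.034]
ft_force: [-0.1, 1.0, -3.7]
opening: 0.146
grip_force: 30.0
```

jog_arm:
  targets:
    - {"turn":[0,0,1],"slide":[2,-15,0],"claw":0}
    - {"turn":[0,0,2],"slide":[3,-25,0],"claw":0}
    - {"turn":[0,0,2],"slide":[3,-30,0],"claw":0}
    - {"turn":[0,0,1],"slide":[3,-30,0],"claw":0}
    - {"turn":[0,0,0],"slide":[3,-30,0],"claw":0}

```text
t: 7.05
eef_pos: [415.6, 195.2, 256.9]
tcp_rot: [-3.141, -0.0, 2.139]
ft_force: [0.7, 1.1, -3.0]
opening: 0.146
grip_force: 30.0
```

jog_arm:
  targets:
    - {"turn":[0,0,0],"slide":[5,-30,0],"claw":0}
    - {"turn":[0,0,0],"slide":[5,-30,0],"claw":0}
    - {"turn":[0,0,0],"slide":[8,-30,0],"claw":0}
    - {"turn":[0,0,0],"slide":[10,-30,0],"claw":0}
    - {"turn":[0,0,0],"slide":[10,-30,0],"claw":0}

```text
t: 7.68
eef_pos: [453.8, 45.2, 256.9]
tcp_rot: [-3.141, -0.0, 2.139]
ft_force: [0.4, -1.2, -3.0]
opening: 0.143
grip_force: 30.0
```

jog_arm:
  targets:
    - {"turn":[0,0,0],"slide":[12,-30,0],"claw":0}
    - {"turn":[0,0,0],"slide":[20,-30,0],"claw":0}
    - {"turn":[0,0,0],"slide":[20,-30,0],"claw":0}
    - {"turn":[0,0,0],"slide":[20,-25,0],"claw":0}
    - {"turn":[0,0,0],"slide":[9,-14,0],"claw":0}

```text
t: 8.3
eef_pos: [535.3, -83.8, 256.5]
tcp_rot: [-3.141, -0.001, 2.138]
ft_force: [-0.0, -0.7, -3.7]
opening: 0.142
grip_force: 30.0
```

jog_arm:
  targets:
    - {"turn":[0,0,0],"slide":[0,0,-20],"claw":0}
    - {"turn":[0,0,0],"slide":[0,0,-30],"claw":0}
    - {"turn":[0,0,0],"slide":[0,0,-30],"claw":0}
    - {"turn":[0,0,0],"slide":[0,0,-20],"claw":0}
    - {"turn":[0,0,0],"slide":[0,0,0],"claw":0}

```text
t: 8.93
eef_pos: [534.1, -82.2, 155.6]
tcp_rot: [-3.14, -0.002, 2.139]
ft_force: [-0.5, 0.0, -3.4]
opening: 0.144
grip_force: 30.0
```

```bash
python3 - <<'E'
from h import *
st=state();print(st["eef_pos"],st["ft_force"])
t=read_camera("top");s=read_camera("scene")
r=lambda i:cv2.resize(i,(390,325),interpolation=cv2.INTER_CUBIC)
cv2.imwrite("pics/p1.png",np.hstack([r(t["frame"][110:230,330:474]),r(s["frame"][120:270,340:520])]))
E
```

```text
[534.09683294 -82.23713192 155.64718928] [-0.48191805  0.01834374 -3.37675944]
```

View pics/p1.png

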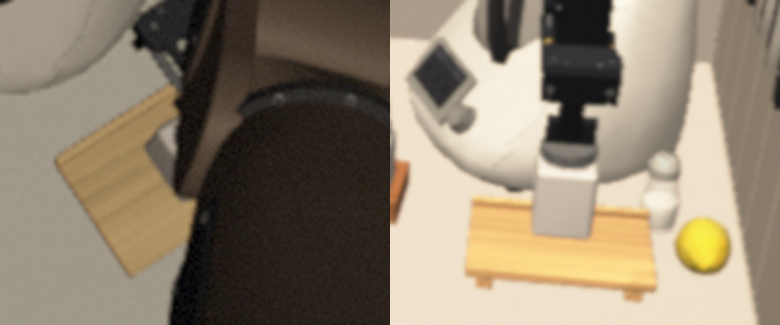

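The canister hangs upright over the middle of the board (scene crop at (565,200)), about 24 mm above it. Lowering gently until contact.

jog_arm:
  targets:
    - {"turn":[0,0,0],"slide":[0,0,-7],"claw":0}
    - {"turn":[0,0,0],"slide":[0,0,-6],"claw":0}
    - {"turn":[0,0,0],"slide":[0,0,-4],"claw":0}
    - {"turn":[0,0,0],"slide":[0,0,-2],"claw":0}
    - {"turn":[0,0,0],"slide":[0,0,-1],"claw":0}

```text
t: 9.65
eef_pos: [535.1, -82.8, 136.3]
tcp_rot: [3.142, -0.0, 2.139]
ft_force: [0.6, 0.8, -3.3]
opening: 0.148
grip_force: 30.0
```

jog_arm:
  targets:
    - {"turn":[0,0,0],"slide":[0,0,-1],"claw":0}
    - {"turn":[0,0,0],"slide":[0,0,-1],"claw":0}
    - {"turn":[0,0,0],"slide":[0,0,0],"claw":0}

```text
t: 10.02
eef_pos: [535.0, -82.8, 134.4]
tcp_rot: [3.142, -0.0, 2.139]
ft_force: [-0.6, -0.9, -3.8]
opening: 0.145
grip_force: 30.0
```

jog_arm:
  targets:
    - {"turn":[0,0,0],"slide":[0,0,-1],"claw":0}
    - {"turn":[0,0,0],"slide":[0,0,-1],"claw":0}
    - {"turn":[0,0,0],"slide":[0,0,0],"claw":0}

```text
t: 10.4
eef_pos: [535.2, -82.8, 133.5]
tcp_rot: [3.141, 0.001, 2.139]
ft_force: [-3.2, 0.5, 7.9]
opening: 0.141
grip_force: 30.0
```

jog_arm:
  targets:
    - {"turn":[0,0,0],"slide":[0,0,-1],"claw":0}
    - {"turn":[0,0,0],"slide":[0,0,0],"claw":0}

```text
t: 10.65
eef_pos: [535.3, -82.9, 133.2]
tcp_rot: [3.14, 0.001, 2.139]
ft_force: [-6.4, 1.4, 17.4]
opening: 0.149
grip_force: 30.0
```

jog_arm:
  targets:
    - {"turn":[0,0,0],"slide":[0,0,1.3],"claw":0}
    - {"turn":[0,0,0],"slide":[0,0,0],"claw":45}
    - {"turn":[0,0,0],"slide":[0,0,0],"claw":45}
    - {"turn":[0,0,0],"slide":[0,0,0],"claw":45}
    - {"turn":[0,0,0],"slide":[0,0,0],"claw":45}

```text
t: 11.28
eef_pos: [535.1, -82.8, 132.6]
tcp_rot: [3.142, -0.0, 2.139]
ft_force: [-0.0, -0.4, -0.5]
opening: 0.441
grip_force: 0.0
```

jog_arm:
  targets:
    - {"turn":[0,0,0],"slide":[0,0,10],"claw":45}
    - {"turn":[0,0,0],"slide":[0,0,20],"claw":45}
    - {"turn":[0,0,0],"slide":[0,0,30],"claw":45}
    - {"turn":[0,0,0],"slide":[0,0,40],"claw":45}
    - {"turn":[0,0,0],"slide":[0,0,20],"claw":45}

```text
t: 11.9
eef_pos: [535.4, -82.9, 255.5]
tcp_rot: [3.14, 0.002, 2.139]
ft_force: [0.4, -0.0, -0.5]
opening: 0.45
grip_force: 0.0
```

jog_arm:
  targets:
    - {"turn":[0,0,0],"slide":[-20,30,0],"claw":45}
    - {"turn":[0,0,0],"slide":[-20,40,0],"claw":45}
    - {"turn":[0,0,0],"slide":[-20,40,0],"claw":45}
    - {"turn":[0,0,0],"slide":[-20,40,0],"claw":45}
    - {"turn":[0,0,0],"slide":[-10,40,0],"claw":45}

```text
t: 12.52
eef_pos: [444.1, 108.4, 253.7]
tcp_rot: [3.141, 0.0, 2.138]
ft_force: [1.0, 0.2, -0.4]
opening: 0.449
grip_force: 0.0
```

```bash
python3 - <<'E'
from h import *
t=read_camera("top");s=read_camera("scene")
r=lambda i:cv2.resize(i,(390,325),interpolation=cv2.INTER_CUBIC)
cv2.imwrite("pics/e1.png",np.hstack([r(t["frame"][110:290,200:450]),r(s["frame"][120:270,230:500])]))
for c,n in((t,"top"),(s,"scene")):
    for q in look_for("cap_1",n):print(n,q,at(c,q["xy"],135))
    print("expected",px(c,[535,-83,135]))
E
```

```text
top {'xy': [252.9, 204.1], 'conf': 0.77} [444.3 238.3 135. ]
expected [406.7 160.1]
scene {'xy': [329.6, 172.0], 'conf': 0.94} [473.8 126.7 135. ]
scene {'xy': [423.5, 192.8], 'conf': 0.7} [534.3 -86.6 135. ]
scene {'xy': [283.5, 169.9], 'conf': 0.7} [411.7 214.4 135. ]
expected [422.2 192.1]
```

View pics/e1.png

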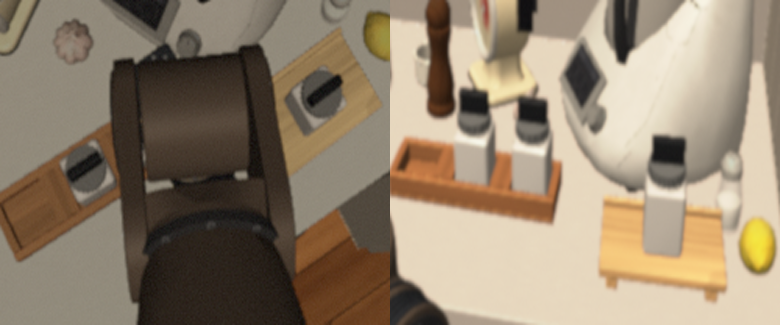

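The canister stands upright near the board's middle (right crop (665,205), left crop (320,95)) with its cap bar square to the body. The other two are undisturbed in the rack and the gripper is clear.

```bash
python3 -c "
from cell import *
print(job_done())"
```

```text
the job is handed in; nothing more can be done
None
```

I tightened the loose cap in the rack and set the canister upright on the middle of the riser. The other two were left in place, and I handed the job in at about 12.5 s; no verdict was shown.

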